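# Gauge an adjustable stop and sort the loose pneumatic parts into bins

### The job

Sort the three loose parts on the mat into their bins: both push-in fittings go into the yellow bin, and the adjustable stop goes by its overall length, under 60 mm into the green bin, over 60 mm into the red bin, both under the riser shelf (within 2 mm of 60 either of the two is right). Its length is only known by gauging it: lay it along the bed of the length gauge, let go of it, and slide the jaw gently shut until it presses the stop against the fixed anvil with some 5 to 10 N (never 30 N); leave the jaw standing at that reading, for the inspector to see, when you take the stop out. Leave the other things on the bench where they are.

Things in the scene. Friction and masses are not known exactly. Their poses are not given: they have to be found in the camera images.
- stop: Adjustable stop: square aluminium sleeve 40 x 20 x 20 mm lying flat; a jam nut and a locked screw with a round 15 mm steel button stand out of its +x end on the centre line, by a length that differs each time: overall (plain end at x = -20 mm to button tip) 51 to 69 mm. Origin: centre of the sleeve's underside, z up. 0.11 kg. Grasp across the sleeve (20 mm).
- elbow_fitting: Elbow push-in fitting, black with blue ring, on a brass hexagon, 24 x 15 x 30 mm, standing on the hexagon. Origin: underside, z up, blue mouth to -x. Black upper part: z 15 to 30, x -9 to 4, y -8 to 8 mm; hexagon below: z 0 to 12, x -3 to 12, y -6 to 6 mm. Grip it along y. 30 g.
- straight_fitting: Straight push-in fitting, black with a blue ring at the top and a brass hexagon at the foot, 15 mm across and 42 mm tall, standing upright. Origin: centre of its underside, z up. Gripped by the upper part (z 23 to 39 mm, 15 mm wide). 30 g.
- riser: Fixed riser shelf over the bins: white board 300 mm wide (y), 170 deep (x -85 to 85), underside 262, top 280 mm above the bench; grey side frames at its ends (outer 26 mm), uprights at the back; the front (-x, towards the robot) is open. Origin: on the bench under the board's middle. Things on its back half reach 435 mm.
- bin_green: Green open bin, fixed, 146 (x) x 108 (y) x 50 mm high, walls and floor 4 mm. Origin: centre of its underside; -x is its front (white card). It stands under the riser's board, in line with it, its front wall about 13 mm in front of the board's edge, so a tool gets in only leaning, fingers pointing forward under the board. Green and red swap places.
- bin_red: Red open bin, same size and stance as the green one; for stops longer than 60 mm. Origin: centre of its underside.
- bin_yellow: Yellow small-parts bin for the push-in fittings, fixed, standing open on the bench; inside 128 mm (x) by 90 mm (y), 49 mm high, floor 2 mm, walls 5 mm (the brass bits drawn on its floor are not solid). Origin: centre of its underside; its long side (x) lies crosswise to the robot.
- gauge: Bench length gauge, fixed: grey base 250 x 72 mm with a steel bed rail 14 mm wide along its x axis, top 40 mm above the bench, on which the stop is laid lengthwise. Fixed anvil at the -x end (towards the robot), sliding jaw at the +x end. Beside the rail nothing stands above 24 mm between the jaws. Origin: on the bench, on the rail's axis.
- gauge_anvil (a point): Middle of the measuring face of the fixed steel anvil, 50 mm above the bench; the face is 28 mm wide and looks along +x of the gauge (axes as the gauge). The anvil is 34 mm wide, 16 mm thick, its top 66 mm above the bench.
- gauge_jaw: Slide with the steel measuring jaw (34 mm wide, top 66 mm above the bench, 14 mm thick) and, behind it, the thumb blade. Origin: in the jaw's measuring face, which looks to -x at the anvil, at bench height; axes as the gauge.
- gauge_slide (a joint): How far the jaw is slid shut (m): 0 is open, 100 mm between anvil and jaw faces; the reading (gap) is 0.100 minus this value; it ends at 0.055 and starts at 0 to 0.010. It takes about 2 N to slide, stays where it is left and has no spring; the jaw is rigid.
- gauge_blade (a point): Top middle of the black thumb blade that moves the slide: 26 mm long (along the rail), 10 mm thick (across), standing 28 mm above the slide. This point lies 35 mm behind the jaw face, 84 mm above the bench; axes as the gauge, closing is towards -x.
- end_cap: Bystander: white square cylinder end cap 56 x 56 x 18 mm. Origin: centre of its underside.
- piston: Bystander: white disc piston with a black band, 40 mm across, 14 mm high. Origin: centre of its underside.
- hex_key: Bystander: dark hex key 103 mm long. Origin: about its middle.
- spanner: Bystander: open-end spanner 191 mm long, lying. Origin: about its middle.
- cylinder: Bystander: aluminium pneumatic cylinder 53 x 52 x 106 mm standing upright. Origin: centre of its underside.

How it is judged:
On the way:
1. the stop lies free in the gauge, the jaw pressing it against the anvil (contact force between each of gauge_jaw, gauge and stop above 2.5 N and contact force between the fingers and stop below 0.3 N), for 0.2 s.
At the end, for the whole second after the job is handed in: Both fittings lie at rest inside the yellow bin; the stop lies at rest inside the green bin with the gauge jaw left at a reading below 62 mm (48 mm or more), or inside the red bin with the jaw left at a reading above 58 mm (72 mm or less) (((x of stop in the frame of bin_green between -0.068 and 0.068 m and y of stop in the frame of bin_green between -0.049 and 0.049 m and z of stop in the frame of bin_green below 0.046 m and value of joint gauge_slide between 0.038 and 0.052 m) or (x of stop in the frame of bin_red between -0.068 and 0.068 m and y of stop in the frame of bin_red between -0.049 and 0.049 m and z of stop in the frame of bin_red below 0.046 m and value of joint gauge_slide between 0.028 and 0.042 m)) and x of elbow_fitting in the frame of bin_yellow between -0.064 and 0.064 m and y of elbow_fitting in the frame of bin_yellow between -0.046 and 0.046 m and z of each of elbow_fitting, straight_fitting in the frame of bin_yellow below 0.046 m and x of straight_fitting in the frame of bin_yellow between -0.064 and 0.064 m and y of straight_fitting in the frame of bin_yellow between -0.046 and 0.046 m and linear speed of each of stop, elbow_fitting, straight_fitting below 0.02 m/s); the robot touches nothing.
It fails at once if the gauge jaw is pressed on the stop with more than 30 N (contact force between gauge_jaw and stop above 30 N).
It fails at once if the end cap, piston, hex key, spanner or pneumatic cylinder is pushed more than 25 mm away (distance of any of end_cap, piston, hex_key, spanner, cylinder from where it was at the start of the episode above 0.025 m).
It also fails if it takes over 72 s, if anything falls off the work surface, if the arm or the gripper's body presses on something with over 40 N, if the wrist force passes 120 N, or if a joint passes its speed limit or range.

### The arm

A 6-joint arm with a two-finger parallel gripper is mounted at the origin on a cart in front of the work surface, level with it; the furniture and walls round the work are solid. World frame = base frame: x ahead of the robot, y to its left, z up, the work surface at z = 0. Lengths are in m, angles in rad, forces in N, time in s.
With the tool pointing down it reaches from about 0.375 to 0.75 m from the base axis. Payload 9 kg.
Tool frame: the origin (TCP) lies midway between the tips of the shut fingers; the grasp point (between the pads) lies 19 mm behind it (grip_point_offset is the distance from the TCP to the grasp point, in m); z points along the fingers, y is the direction in which the jaws open and shut (so a half turn about z gives the same grasp; the last joint's range is limited). The gripper opens to 85 mm and grips with 20 to 120 N. Pads are 22 mm wide; open, the fingers measure 114 mm over their backs; the gripper's body (76 mm by 85 mm) begins 54 mm behind the grasp point. The pads swing forward as they close: fully open they stand 13 mm farther back than shut.
Start: joints at [1.046, 0.104, 0.097, 1.564, 0, 1.353], TCP at [0.181, 0.572, 0.231] pointing down, gripper open.
Joint ranges: [-2.99, 2.99], [-0.84, 1.86], [-1.1, 1.16], [-1.84, 2.11], [-1.51, 1.56], [-3.14, 3.14]. Speed limits (rad/s): [2.22, 2.22, 2.57, 3.14, 3.14, 3.14].

### API

Orientations are given as a unit quaternion [x, y, z, w].
In Python, from rig import get_obs, get_image, get_calibration, sign_off, recognise, outline_of, grip_point_offset gives the robot as it stands.
- The arm moves only by the shell command python3 -m crank 'ROWS' [FORCE]. ROWS is JSON, a list of rows, each a list of 7 numbers: the opening, from 0 (shut) to 1 (fully open), then the shift along the tool's x, y, z in mm, then the turn, a rotation vector about the tool's x, y, z in degrees. In form: [[gripper, tx, ty, tz, wx, wy, wz], ...]. A call has 1 to 8 rows; each row shifts and turns the commanded pose from where the row before left it, along the tool's axes as they then stand; what a row does not reach is not made up. A row lasts 1/8 s, in which the tool goes at most 62.5 mm and 10.7 degrees, less where a joint would pass 70% of its speed; a pose out of reach is approached as far as the arm can. A call is refused whole if a number of a shift passes 62.5 or a number of a turn 10.7, either way. A call with a gripper value outside its range is refused whole. The fingers move at their own pace and stop on an object; FORCE is the grip in N (left out, the last holds). Time passes only in rows, so rows that do not move let the fingers close. It gives the time, the measured TCP pose, the force and the opening at its end, in the units of the state.
- get_obs(): the state, without advancing time (a new reading comes with each control period).
- get_image(name): name is "scene" or "top" or "wrist"; returns the picture (420x560x3 uint8, red, green, blue); there is no depth.
- get_calibration(name): a dict with "fx", "fy", "cx", "cy" (pixels), "rvec" (rotation vector, rad) and "tvec" (3), from world to camera coordinates, as OpenCV has them; the wrist camera has in their place "mount" (4x4, takes a point from camera to tool coordinates, whose origin is the TCP and whose axes are the flange's). Camera axes: x right, y down, z forward; pixel columns grow to the right and rows downward; lengths in m; the calibration is good to about 2 mm. A picture is of the moment at which its call begins: read the wrist's pose just before it. get_calibration takes no time and is no camera call.
- sign_off(): hands the job in, once; it reports no verdict.
Trained networks look in the newest picture that a camera, given by its name, has taken for a name from the list of things; names that differ only in an ending like _2 or _b are one class to them, and where a whole thing is asked for, a point or a joint stands for the part that bears it (a point fixed in the world has none). Each returns a list of dicts, best first, with "p" (0 to 1); they miss things now and then, are a little off and sometimes report something else, mostly with a low value. They report only what shows in the picture. A call takes as long as a camera call.
- recognise(query, camera): "location" ([x, y, z] in m, in the coordinates of the camera as it stood for that picture, good to about 4 mm: the middle of the surface that is visible of it).
- outline_of(query, camera): "region" (420x560 bool, what is visible of it).
The state is a dict: "clock": time; "joint_pos": joint angles; "dq": joint speeds; "effort": joint torques, N m; "tool_pos": TCP position; "tcp_rot": TCP orientation; "ft_force": force on the tool from outside, world axes, zero at the start; "moment": the same for the moment, N m; "opening": finger opening in m.
Only numpy, scipy, OpenCV 4.12 (cv2) and the standard library are available. Lean on these libraries where they do the work, as an engineer would, in place of code of your own. Each camera call takes 0.05 s, during which the arm holds its last target. There are 200 camera calls.

## Working session

There is one attempt and no reset: what is moved stays moved. The work goes in short steps, Python scripts to look and compute and a shell command to move; the robot and the scene stay as the last step left them, time stands still between calls to the robot, and variables do not carry over. Pictures are saved under pics/ and viewed, about 8 in all and at most 12, crops included, and the job is handed in when it is done.

```bash
mkdir -p pics; ls; python3 - <<'E'
from rig import *
import cv2,numpy as np
print(get_obs()); print(grip_point_offset if not callable(grip_point_offset) else grip_point_offset())
for c in ("scene","top","wrist"):
    im=get_image(c); cv2.imwrite(f"pics/{c}0.png",im[:,:,::-1]); print(c,get_calibration(c))
E
```

```text
pics
{'clock': 0.0, 'joint_pos': array([1.04631607e+00, 1.04712629e-01, 9.65023670e-02, 1.56393020e+00,
       1.79647057e-05, 1.35307391e+00]), 'dq': array([ 0.00036851, -0.00185879, -0.00152948, -0.00053235, -0.00106662,
       -0.00115838]), 'effort': array([ 4.02881906e-04, -5.56933486e+01,  5.03645003e+01,  1.72390480e-02,
       -3.77561300e-04,  5.26179872e-05]), 'tool_pos': array([0.18100958, 0.57169639, 0.23053275]), 'tcp_rot': array([ 1.52778221e-01,  9.88260271e-01, -6.23062772e-04, -2.52091322e-04]), 'ft_force': array([ 0.04252041,  0.08330807, -0.73553444]), 'moment': array([0.01463079, 0.08380433, 0.00131077]), 'opening': 0.0855351923619435}
0.0187
scene {'fx': 545.5539255752789, 'fy': 545.5539255752789, 'cx': 283.268269558816, 'cy': 209.26506945747366, 'rvec': array([-0.03701053,  2.73749187, -1.53182632]), 'tvec': array([0.52908307, 0.03729372, 1.30157834])}
top {'fx': 454.8067930943996, 'fy': 454.8067930943996, 'cx': 278.2629582429382, 'cy': 209.2655529209875, 'rvec': array([ 2.18472137, -2.15016567,  0.10871776]), 'tvec': array([0.05061343, 0.55027519, 1.17892517])}
wrist {'fx': 356.8871572166351, 'fy': 356.8871572166351, 'cx': 283.55084230507526, 'cy': 214.85458120370149, 'mount': array([[ 3.05197543e-04, -9.44436313e-01, -3.28694323e-01,
         8.48204351e-02],
       [ 9.99999729e-01,  6.82361448e-05,  7.32451857e-04,
        -2.73785094e-04],
       [-6.69325298e-04, -3.28694458e-01,  9.44436078e-01,
        -1.41620214e-01],
       [ 0.00000000e+00,  0.00000000e+00,  0.00000000e+00,
         1.00000000e+00]])}
```

View pics/top0.png

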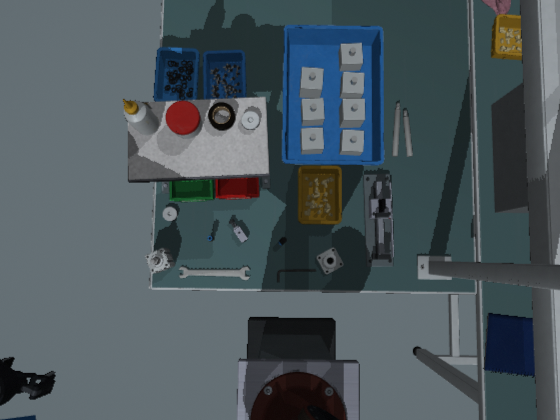

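View pics/scene0.png

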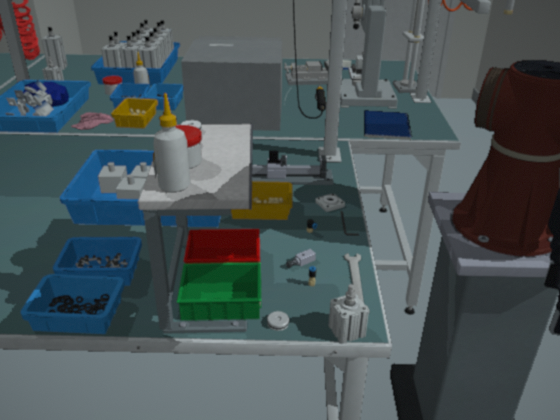

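```bash
cat > h.py <<'E'
from rig import *
import cv2,numpy as np
from scipy.spatial.transform import Rotation as R
def campose(c):
    k=get_calibration(c)
    if c=="wrist":
        o=get_obs(); T=np.eye(4); T[:3,:3]=R.from_quat(o["tcp_rot"]).as_matrix(); T[:3,3]=o["tool_pos"]
        M=T@k["mount"]; return k,M[:3,:3],M[:3,3]
    Rm=R.from_rotvec(k["rvec"]).as_matrix().T
    return k,Rm,-Rm@k["tvec"]
def ray(c,u,v,z,P=None):
    k,Rm,t=P or campose(c); d=Rm@np.array([(u-k["cx"])/k["fx"],(v-k["cy"])/k["fy"],1.]); return t+d*(z-t[2])/d[2]
def proj(c,p,P=None):
    k,Rm,t=P or campose(c); q=Rm.T@(np.asarray(p)-t); return np.array([k["fx"]*q[0]/q[2]+k["cx"],k["fy"]*q[1]/q[2]+k["cy"]])
def rec(q,c,P=None):
    k,Rm,t=P or campose(c)
    return [(round(d["p"],2),np.round(Rm@np.array(d["location"])+t,4)) for d in recognise(q,c)[:2]]
def out(q,c):
    r=outline_of(q,c)
    if not r: return None
    m=r[0]["region"].astype(np.uint8); return m
def tool(): 
    o=get_obs(); return o["tool_pos"],R.from_quat(o["tcp_rot"]).as_matrix(),o
E
python3 - <<'E'
from h import *
for c in ("top","scene"):
    get_image(c); P=campose(c); print(c,P[2])
    for q in ("stop","elbow_fitting","straight_fitting","bin_green","bin_red","bin_yellow","gauge","gauge_jaw","gauge_blade","riser"):
        try: print(q,rec(q,c,P))
        except Exception as e: print(q,e)
E
```

```text
top [0.42567013 0.05542426 1.229212  ]
stop [(0.56, array([0.4836, 0.1655, 0.0166]))]
elbow_fitting [(0.62, array([0.414 , 0.3594, 0.0636])), (0.37, array([0.4625, 0.044 , 0.0273]))]
straight_fitting [(0.34, array([ 0.5275, -0.2003,  0.0139]))]
bin_green []
bin_red [(0.58, array([0.6065, 0.1722, 0.0053])), (0.58, array([0.6717, 0.2361, 0.2801]))]
bin_yellow [(0.56, array([ 0.5901, -0.0491,  0.0079])), (0.41, array([0.4132, 0.3573, 0.0637]))]
gauge [(0.83, array([ 0.5287, -0.2014,  0.0113]))]
gauge_jaw [(0.55, array([ 0.5269, -0.1967,  0.0125]))]
gauge_blade [(0.83, array([ 0.5519, -0.2038,  0.0494])), (0.45, array([0.5997, 0.2915, 0.0067]))]
riser [(0.66, array([0.3803, 0.2207, 0.0054])), (0.57, array([0.6728, 0.235 , 0.2806]))]
scene [0.51982713 1.09946189 0.70454892]
stop [(0.76, array([0.488 , 0.17  , 0.0145]))]
elbow_fitting [(0.64, array([0.4853, 0.1742, 0.0145])), (0.37, array([ 0.512 , -0.1926,  0.0261]))]
straight_fitting [(0.62, array([ 0.5086, -0.1903,  0.0234]))]
bin_green [(0.82, array([0.6444, 0.2812, 0.0217])), (0.7, array([ 0.5123, -0.1948,  0.0295]))]
bin_red [(0.67, array([0.6568, 0.1232, 0.0301])), (0.29, array([ 0.4119, -0.0649,  0.0141]))]
bin_yellow [(0.56, array([ 0.5678, -0.0168,  0.0213]))]
gauge [(0.8, array([ 0.5093, -0.1913,  0.0284]))]
gauge_jaw [(0.61, array([ 0.5518, -0.1795,  0.0487])), (0.31, array([ 0.567 , -0.0185,  0.0225]))]
gauge_blade [(0.7, array([ 0.5537, -0.187 ,  0.044 ])), (0.18, array([0.6599, 0.1276, 0.0263]))]
riser [(0.72, array([0.6847, 0.3558, 0.2769]))]
```

```bash
python3 - <<'E'
import cv2,numpy as np
t=cv2.imread("pics/top0.png");s=cv2.imread("pics/scene0.png")
a=cv2.resize(t[195:275,150:310],(800,400)[:2],interpolation=cv2.INTER_CUBIC)
a=cv2.resize(t[205:255,195:305],None,fx=7,fy=7,interpolation=cv2.INTER_CUBIC)[:, :770]
b=cv2.resize(s[210:300,270:350],None,fx=4.5,fy=2.7*1.0,interpolation=cv2.INTER_CUBIC)
b=cv2.resize(s[212:292,270:350],(240,240),interpolation=cv2.INTER_CUBIC)
c=cv2.resize(t[165:268,358:400],(None or (98*1,240)),interpolation=cv2.INTER_CUBIC)
d=cv2.resize(s[140:195,240:340],(430,240),interpolation=cv2.INTER_CUBIC)
row=np.hstack([b,c,d]);row=np.hstack([row,np.zeros((240,770-row.shape[1],3),np.uint8)])
o=np.vstack([a,row]);o=np.clip(o.astype(float)*1.5,0,255).astype(np.uint8);cv2.imwrite("pics/c1.png",o);print(o.shape)
E
```

```text
(590, 770, 3)
```

View pics/c1.png

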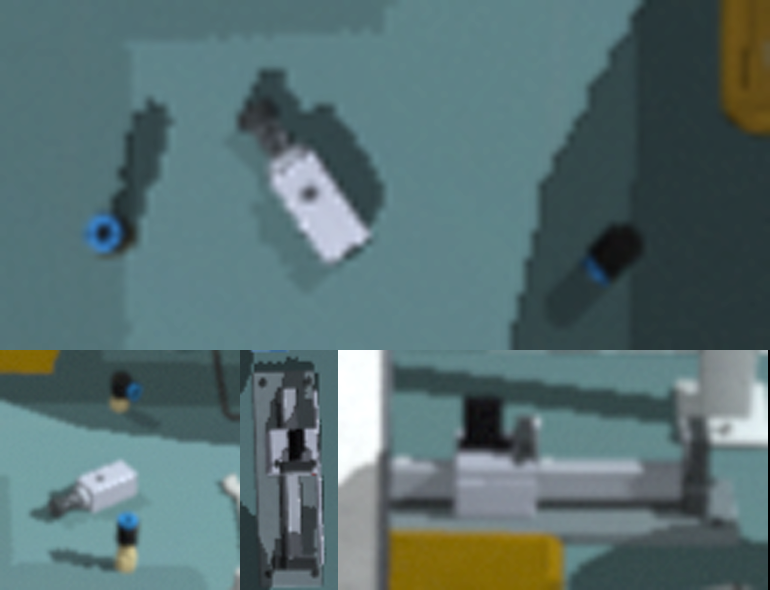

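```bash
python3 - <<'E'
from h import *
P=campose("top")
f=lambda u,v,z:print(u,v,np.round(ray("top",u,v,z,P),4))
f(195+103/7,205+233/7,.042)
f(195+615/7,205+248/7,.03)
f(195+320/7,205+207/7,.02)
get_image("top")
for q in("gauge","bin_yellow"):
    m=out(q,"top"); r=cv2.minAreaRect(cv2.findNonZero(m)); b=cv2.boxPoints(r); print(q,m.sum(),b)
    for z in((.02,) if q=="gauge" else (.05,)): print([np.round(ray("top",*p,z,P)[:2],4) for p in b])
t,Rm,o=tool();print(Rm.round(3))
get_image("scene");P=campose("scene")
for q in("bin_green","bin_red"):
    m=out(q,"scene");b=cv2.boxPoints(cv2.minAreaRect(cv2.findNonZero(m)));print(q,m.sum(),b)
E
```

```text
209.71428571428572 238.28571428571428 [0.4691 0.2368 0.042 ]
282.8571428571429 240.42857142857144 [0.467 0.046 0.03 ]
240.71428571428572 234.57142857142858 [0.4811 0.1581 0.02  ]
gauge 2453 [[362.64127 174.34494]
 [390.12772 173.05652]
 [394.47678 265.83704]
 [366.99033 267.12546]]
[array([ 0.6484, -0.1663]), array([ 0.6531, -0.2403]), array([ 0.4051, -0.2495]), array([ 0.4006, -0.177 ])]
bin_yellow 2585 [[298. 165.]
 [342. 165.]
 [342. 225.]
 [298. 225.]]
[array([0.6651, 0.0092]), array([ 0.6669, -0.1066]), array([ 0.5087, -0.1068]), array([0.5069, 0.0074])]
[[-0.953  0.302  0.   ]
 [ 0.302  0.953  0.   ]
 [-0.     0.    -1.   ]]
bin_green 4468 [[177.27563 263.8838 ]
 [259.951   262.35278]
 [260.99658 318.81488]
 [178.32123 320.3459 ]]
bin_red 2501 [[184. 263.]
 [184. 229.]
 [260. 229.]
 [260. 263.]]
```

```bash
python3 -m crank '[[1,-47,-29,0,0,0,0],[1,-47,-29,0,0,0,0],[1,-47,-29,0,0,0,0],[1,-47,-29,0,0,0,0],[1,-47,-29,0,0,0,0],[1,-47,-29,0,0,0,0],[1,-47,-29,0,0,0,0],[1,-47,-29,0,0,0,0]]'
python3 -m crank '[[1,0,0,40,0,0,0],[1,0,0,20,0,0,0],[1,0,0,0,0,0,0]]'
python3 - <<'E'
from h import *
P=campose("wrist"); im=get_image("wrist"); cv2.imwrite("pics/w1.png",im[:,:,::-1])
print(rec("straight_fitting","wrist",P),rec("stop","wrist",P))
for q,z in(("straight_fitting",.035),("stop",.02)):
    m=out(q,"wrist")
    if m is not None:
        r=cv2.minAreaRect(cv2.findNonZero(m)); print(q,m.sum(),r,ray("wrist",*r[0],z,P))
print(tool()[0],proj("wrist",[.469,.237,.042],P))
E
```

```text
clock: 2.55
tool_pos: [0.4706, 0.2358, 0.2315]
tcp_rot: [0.153, 0.988, 0.0, 0.0]
ft_force: [0.5, 1.5, 0.2]
opening: 0.0856
clock: 2.92
tool_pos: [0.4682, 0.2375, 0.1699]
tcp_rot: [0.152, 0.988, -0.0, -0.001]
ft_force: [0.3, 0.6, 0.1]
opening: 0.0855
[(0.62, array([0.4616, 0.2367, 0.0384]))] [(0.67, array([0.4841, 0.1608, 0.0222])), (0.19, array([0.5309, 0.3521, 0.0122]))]
straight_fitting 403 ((284.2699890136719, 197.61000061035156), (18.24335479736328, 26.587217330932617), 8.13010311126709) [0.46486252 0.23892486 0.035     ]
stop 1643 ((217.16091918945312, 237.6759490966797), (74.88042449951172, 28.497798919677734), 31.607501983642578) [0.48636677 0.16994427 0.02      ]
[0.47003902 0.23788764 0.17276537] [283.53228979 205.57549183]
```

View pics/w1.png

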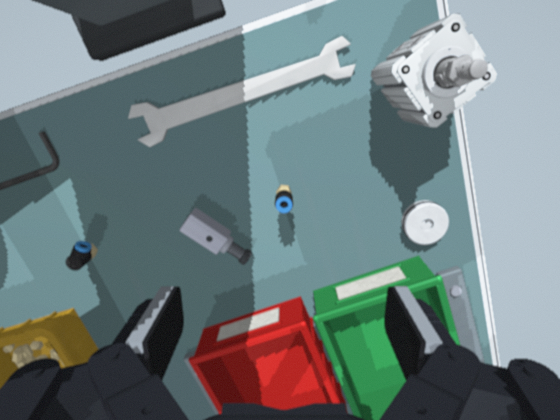

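```bash
python3 -m crank '[[1,0,0,50,0,0,0],[1,0,0,50,0,0,0],[1,0,0,40,0,0,0],[1,0,0,17,0,0,0],[0.1,0,0,0,0,0,0],[0.1,0,0,0,0,0,0],[0.1,0,0,0,0,0,0],[0.1,0,0,0,0,0,0]]' 30
python3 -m crank '[[0.1,0,0,0,0,0,0],[0.1,0,0,0,0,0,0],[0.1,0,0,-25,0,0,0],[0.1,0,0,-50,0,0,0],[0.1,0,0,-50,0,0,0],[0.1,0,0,0,0,0,0]]'
```

```text
clock: 4.18
tool_pos: [0.4703, 0.2375, 0.0153]
tcp_rot: [0.153, 0.988, 0.0, 0.001]
ft_force: [-1.1, -0.2, 5.3]
opening: 0.0137
clock: 4.92
tool_pos: [0.472, 0.2379, 0.1437]
tcp_rot: [0.153, 0.988, 0.001, 0.003]
ft_force: [1.0, 1.4, -1.1]
opening: 0.0133
```

```bash
python3 -m crank '[[0.1,-34,-40,0,0,0,0],[0.1,-34,-40,0,0,0,0],[0.1,-34,-40,0,0,0,0],[0.1,-34,-40,0,0,0,0],[0.1,-34,-40,0,0,0,0],[0.1,-34,-40,0,0,0,0],[0.1,0,0,20,0,0,0],[0.1,0,0,0,0,0,0]]'
python3 - <<'E'
from h import *
P=campose("wrist"); im=get_image("wrist"); cv2.imwrite("pics/w2.png",im[:,:,::-1])
print(rec("bin_yellow","wrist",P),rec("elbow_fitting","wrist",P),rec("gauge","wrist",P))
E
```

```text
clock: 5.92
tool_pos: [0.5896, -0.0523, 0.1162]
tcp_rot: [0.153, 0.988, 0.001, -0.003]
ft_force: [-0.7, 1.0, -0.3]
opening: 0.0137
[(0.7, array([ 0.5732, -0.04  ,  0.0118]))] [(0.3, array([0.6963, 0.0939, 0.0093])), (0.25, array([ 0.5419, -0.1941,  0.0192]))] [(0.73, array([ 0.545 , -0.1943,  0.0181]))]
```

View pics/w2.png

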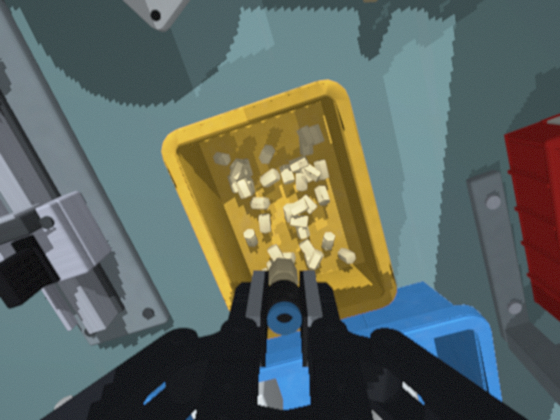

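```bash
python3 - <<'E'
from h import *
for p in((165,142),(342,84),(397,300),(228,318)): print(ray("wrist",*p,.051).round(4))
print(proj("wrist",[.5896,-.0523,.05]))
E
```

```text
[ 0.5168 -0.101   0.051 ]
[0.517  0.0052 0.051 ]
[0.6622 0.0066 0.051 ]
[ 0.6411 -0.1082  0.051 ]
[282.39359823 228.97622488]
```

```bash
python3 -m crank '[[0.1,-12,0,30,0,0,0],[0.1,0,0,20,0,0,0],[0.1,0,0,0,0,0,0],[0.5,0,0,0,0,0,0],[0.5,0,0,0,0,0,0],[0.5,0,0,-40,0,0,0],[0.5,0,0,-50,0,0,0],[0.8,0,0,0,0,0,0]]'
python3 - <<'E'
from h import *
t,Rm,o=tool(); print(t, Rm.T@(np.array([.467,.046,t[2]])-t)*1000)
P=campose("wrist");get_image("wrist");print(rec("straight_fitting","wrist",P))
E
```

```text
clock: 7.12
tool_pos: [0.6057, -0.0576, 0.1652]
tcp_rot: [0.153, 0.988, -0.001, 0.004]
ft_force: [0.4, 0.3, 0.6]
opening: 0.0593
[ 0.60568429 -0.05759971  0.16515637] [163.49413835  56.86734091  -1.41632058]
[(0.56, array([ 0.5737, -0.0758,  0.0128]))]
```

```bash
python3 -m crank '[[1,54,19,0,0,0,0],[1,55,19,0,0,0,0],[1,54,19,0,0,0,0],[1,0,0,10,0,0,7.3],[1,0,0,10,0,0,7.3],[1,0,0,0,0,0,7.3],[1,0,0,0,0,0,0]]'
python3 - <<'E'
from h import *
P=campose("wrist"); im=get_image("wrist"); cv2.imwrite("pics/w3.png",np.vstack([im[80:320,160:400,::-1].repeat(2,0).repeat(2,1)]))
t,Rm,o=tool();print(t,Rm.round(3));print(rec("elbow_fitting","wrist",P),proj("wrist",[.467,.046,.03],P))
m=out("elbow_fitting","wrist")
if m is not None: print(m.sum(),cv2.minAreaRect(cv2.findNonZero(m)))
E
```

```text
clock: 8.1
tool_pos: [0.4642, 0.047, 0.1382]
tcp_rot: [0.337, 0.941, -0.0, -0.001]
ft_force: [-0.4, 0.4, -0.0]
opening: 0.0854
[0.46434961 0.04692584 0.13851189] [[-0.774  0.634 -0.001]
 [ 0.634  0.774  0.   ]
 [ 0.001 -0.    -1.   ]]
[(0.87, array([0.4617, 0.0463, 0.0303])), (0.23, array([0.6489, 0.0987, 0.0076]))] [285.13991295 215.88142117]
598 ((283.5000305175781, 209.00001525878906), (19.349416732788086, 34.35761642456055), 7.125016689300537)
```

View pics/w3.png

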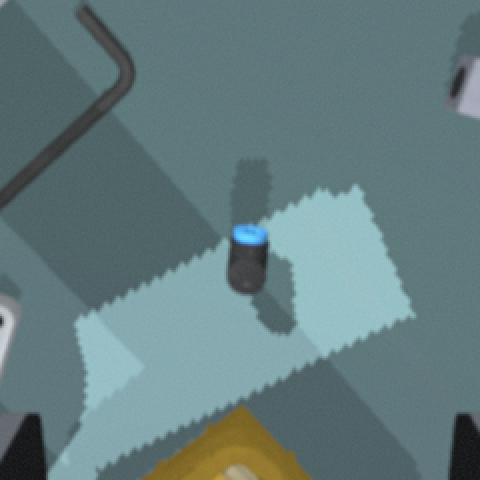

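```bash
python3 -m crank '[[0.8,0,0,50,0,0,0],[0.8,0,0,50,0,0,0],[0.8,0,0,25,0,0,0],[0.8,0,0,9,0,0,0],[0.1,0,0,0,0,0,0],[0.1,0,0,0,0,0,0],[0.1,0,0,0,0,0,0],[0.1,0,0,0,0,0,0]]' 30
python3 -m crank '[[0.1,0,0,0,0,0,0],[0.1,0,0,-25,0,0,0],[0.1,0,0,-50,0,0,0],[0.1,0,0,-50,0,0,0],[0.1,0,0,0,0,0,0]]'
python3 - <<'E'
from h import *
t,Rm,o=tool(); print(t, Rm.T@(np.array([.575,-.048,t[2]])-t)*1000)
E
```

```text
clock: 9.25
tool_pos: [0.4657, 0.0466, 0.0064]
tcp_rot: [0.338, 0.941, 0.0, 0.001]
ft_force: [-1.2, 0.6, 6.5]
opening: 0.0134
clock: 9.88
tool_pos: [0.4674, 0.0464, 0.1346]
tcp_rot: [0.338, 0.941, 0.001, 0.003]
ft_force: [-0.1, 0.2, -1.3]
opening: 0.0134
[0.46736825 0.04642136 0.13462692] [-143.10591992   -4.46622653    0.85714288]
```

```bash
python3 -m crank '[[0.1,-48,-1,0,0,0,0],[0.1,-48,-2,0,0,0,0],[0.1,-47,-1,40,0,0,0],[0.1,0,0,33,0,0,0],[0.1,0,0,0,0,0,0],[0.5,0,0,0,0,0,0],[0.5,0,0,0,0,0,0],[0.5,0,0,-60,0,0,0]]'
python3 -m crank '[[0.5,0,0,-40,0,0,-10.7],[0.8,0,0,0,0,0,-10.7],[0.8,0,0,0,0,0,-10.7],[0.8,0,0,0,0,0,-10.7],[0.8,0,0,0,0,0,-10.7],[0.8,0,0,0,0,0,-10.7],[0.8,0,0,0,0,0,-10.5]]'
python3 - <<'E'
from h import *
t,Rm,o=tool(); print(t,Rm.round(3),o["joint_pos"].round(2), Rm.T@(np.array([.481,.158,t[2]])-t)*1000)
P=campose("wrist");im=get_image("wrist");print(rec("elbow_fitting","wrist",P),rec("straight_fitting","wrist",P))
cv2.imwrite("pics/w4.png",im[:,:,::-1])
E
```

```text
clock: 10.88
tool_pos: [0.5701, -0.0461, 0.115]
tcp_rot: [0.338, 0.941, -0.0, -0.003]
ft_force: [0.1, 0.3, 0.7]
opening: 0.0425
clock: 11.75
tool_pos: [0.5732, -0.047, 0.1591]
tcp_rot: [-0.306, 0.952, -0.001, 0.001]
ft_force: [-0.3, -0.2, -0.3]
opening: 0.0685
[ 0.57321469 -0.04703441  0.15906943] [[-0.813 -0.582  0.003]
 [-0.582  0.813 -0.001]
 [-0.002 -0.002 -1.   ]] [-0.31  0.02 -0.12  1.43  0.   -0.93] [-44.37172159 220.3943376   -0.38318703]
[(0.81, array([ 0.5602, -0.0378,  0.0185]))] [(0.58, array([ 0.5723, -0.0757,  0.0173]))]
```

View pics/w4.png

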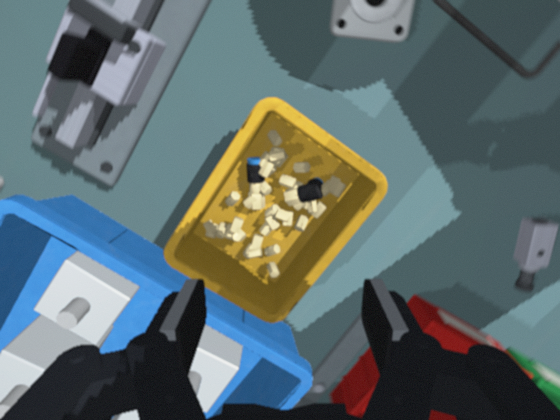

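```bash
python3 -m crank '[[0.8,-11,55,0,0,0,0],[0.8,-11,55,0,0,0,0],[0.8,-11,55,0,0,0,0],[0.8,-11,55,0,0,0,0],[0.8,0,0,10,0,0,0],[0.8,0,0,0,0,0,0]]'
python3 - <<'E'
from h import *
P=campose("wrist"); im=get_image("wrist"); cv2.imwrite("pics/w5.png",im[100:300,170:400,::-1].repeat(3,0).repeat(3,1))
t,Rm,o=tool();print(t,Rm.round(3),proj("wrist",[.481,.158,.02],P))
for z in (.02,): print(rec("stop","wrist",P))
m=out("stop","wrist")
if m is not None: print(m.sum(),cv2.minAreaRect(cv2.findNonZero(m)))
E
```

```text
clock: 12.65
tool_pos: [0.4815, 0.1578, 0.147]
tcp_rot: [-0.302, 0.953, -0.0, -0.0]
ft_force: [-0.6, 0.2, 0.3]
opening: 0.0681
[0.48195015 0.15731178 0.14732479] [[-0.818 -0.575  0.   ]
 [-0.575  0.818 -0.   ]
 [ 0.    -0.    -1.   ]] [284.23253941 204.19590442]
[(0.89, array([0.4825, 0.1568, 0.0198]))]
1683 ((285.5, 214.0), (80.0, 25.0), 90.0)
```

View pics/w5.png

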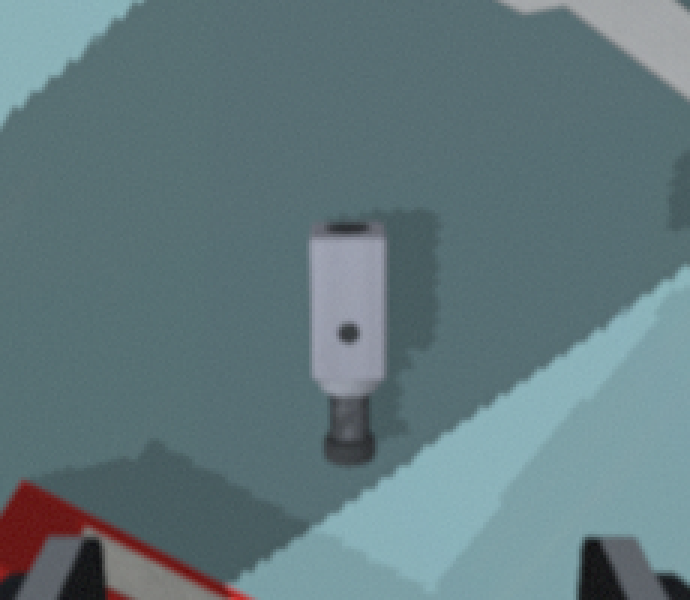

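```bash
python3 -m crank '[[0.8,0,1,50,0,0,0],[0.7,0,0,50,0,0,0],[0.7,0,0,30,0,0,0],[0.7,0,0,12,0,0,0],[0.1,0,0,0,0,0,0],[0.1,0,0,0,0,0,0],[0.1,0,0,0,0,0,0],[0.1,0,0,0,0,0,0]]' 40
python3 -m crank '[[0.1,0,0,0,0,0,0],[0.1,0,0,-25,0,0,0],[0.1,0,0,-50,0,0,0],[0.1,0,0,-60,0,0,0],[0.1,0,0,-20,0,0,0],[0.1,0,0,0,0,0,0]]'
python3 - <<'E'
from h import *
P=campose("top");print(P[2])
im=get_image("top"); print(rec("gauge","top",P))
c=im[165:275,350:410,::-1];c=np.clip(cv2.resize(c,None,fx=5,fy=5,interpolation=cv2.INTER_CUBIC)*1.0,0,255)
cv2.imwrite("pics/t2.png",np.clip(c*1.5,0,255))
t,Rm,o=tool();print(t,Rm.round(3))
a=np.deg2rad(2.2)
g=np.array([.527,-.208])
print(Rm[:2,:2].T@(np.array([.49,-.20])-t[:2])*1000)
E
```

```text
clock: 13.8
tool_pos: [0.4827, 0.1587, 0.0072]
tcp_rot: [-0.302, 0.953, -0.0, 0.001]
ft_force: [1.6, -1.6, 5.6]
opening: 0.0193
clock: 14.55
tool_pos: [0.4821, 0.1588, 0.1616]
tcp_rot: [-0.303, 0.953, -0.0, 0.001]
ft_force: [-0.3, -0.4, -1.4]
opening: 0.0191
[0.42567013 0.05542426 1.229212  ]
[(0.69, array([ 0.5227, -0.1994,  0.0143]))]
[0.48045637 0.15870961 0.15856999] [[-0.817 -0.577 -0.002]
 [-0.577  0.817 -0.   ]
 [ 0.002  0.001 -1.   ]]
[ 199.08186212 -298.54661277][ WARN:0@6.202] global loadsave.cpp:1063 imwrite_ Unsupported depth image for selected encoder is fallbacked to CV_8U.
```

```bash
python3 -m crank '[[0.1,28,-42,0,0,0,0],[0.1,29,-43,0,0,0,0],[0.1,28,-43,0,0,0,0],[0.1,29,-42,0,0,0,0],[0.1,28,-43,0,0,0,0],[0.1,29,-43,0,0,0,0],[0.1,28,-42,0,0,0,0],[0.1,0,0,0,0,0,8.25]]'
python3 -m crank '[[0.1,0,0,0,0,0,8.25],[0.1,0,0,0,0,0,8.25],[0.1,0,0,0,0,0,8.25],[0.1,0,0,0,0,0,0]]'
python3 - <<'E'
from h import *
P=campose("wrist"); im=get_image("wrist"); cv2.imwrite("pics/w6.png",im[:,:,::-1])
t,Rm,o=tool();print(t,Rm.round(3))
for q in("gauge_blade","gauge_jaw","gauge"): print(q,rec(q,"wrist",P))
E
```

```text
clock: 15.65
tool_pos: [0.4891, -0.202, 0.1573]
tcp_rot: [-0.23, 0.973, 0.001, -0.001]
ft_force: [-0.5, 1.0, -1.3]
opening: 0.0191
clock: 16.15
tool_pos: [0.4895, -0.1988, 0.158]
tcp_rot: [-0.02, 1.0, 0.001, -0.001]
ft_force: [-0.4, -0.5, -1.2]
opening: 0.0187
[ 0.48969507 -0.19890723  0.15840218] [[-0.999 -0.042 -0.002]
 [-0.042  0.999  0.002]
 [ 0.002  0.002 -1.   ]]
gauge_blade [(0.64, array([ 0.523 , -0.2236,  0.0451])), (0.27, array([ 0.4071, -0.0832,  0.0099]))]
gauge_jaw [(0.57, array([ 0.524 , -0.2239,  0.047 ]))]
gauge [(0.6, array([ 0.4616, -0.2147,  0.0131]))]
```

View pics/w6.png

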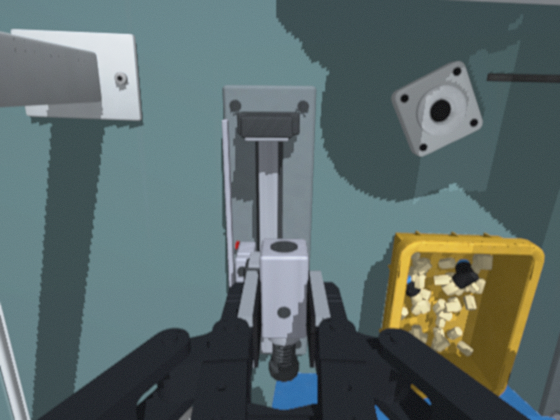

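```bash
python3 - <<'E'
from h import *
P=campose("wrist"); f=lambda u,v,z:print(u,v,z,ray("wrist",u,v,z,P).round(4))
f(268,148,.04);f(268.5,235,.04);f(268,137,.066);f(238,137,.066);f(299,137,.066);f(237,112,.066)
f(224,87,.012);f(314,87,.012)
T=campose("top")
g=lambda u,v,z:print('top',u,v,z,ray("top",u,v,z,T).round(4))
# scene check of anvil 
print(proj("top",[.43,-.21,.066],T),proj("top",[.52,-.205,.066],T))
E
```

```text
268 148 0.04 [ 0.4451 -0.2124  0.04  ]
268.5 235 0.04 [ 0.5134 -0.2101  0.04  ]
268 137 0.066 [ 0.4341 -0.2117  0.066 ]
238 137 0.066 [ 0.4349 -0.2311  0.066 ]
299 137 0.066 [ 0.4333 -0.1916  0.066 ]
237 112 0.066 [ 0.4193 -0.2317  0.066 ]
224 87 0.012 [ 0.4045 -0.2482  0.012 ]
314 87 0.012 [ 0.4017 -0.1796  0.012 ]
[383.39485937 256.1127062 ] [381.17409105 220.79174099]
```

View pics/t2.png

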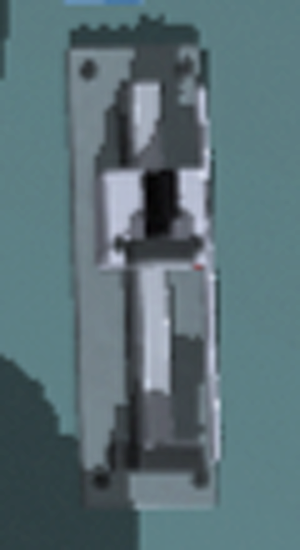

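```bash
python3 -m crank '[[0.1,26,-12,0,0,0,0],[0.1,0,0,40,0,0,0],[0.1,0,0,40,0,0,0],[0.1,0,0,20,0,0,0],[0.1,0,0,4,0,0,0],[0.1,0,0,0,0,0,0]]'
python3 - <<'E'
from h import *
P=campose("wrist"); im=get_image("wrist"); cv2.imwrite("pics/w7.png",im[60:,60:500,::-1])
t,Rm,o=tool();print(t,Rm.round(3),o["ft_force"])
E
```

```text
clock: 17.1
tool_pos: [0.4652, -0.2126, 0.0568]
tcp_rot: [-0.02, 1.0, -0.0, 0.0]
ft_force: [-0.5, -1.0, -1.5]
opening: 0.0192
[ 0.46549975 -0.2128682   0.05735674] [[-0.999 -0.039  0.001]
 [-0.039  0.999 -0.001]
 [-0.001 -0.001 -1.   ]] [ 0.09034682  0.33775544 -0.88948824]
```

View pics/w7.png

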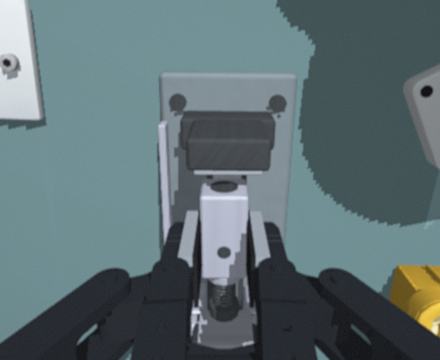

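```bash
python3 -m crank '[[0.1,0,2,4,0,0,0],[0.1,0,0,4,0,0,0],[0.1,0,0,0,0,0,0],[0.1,0,0,0,0,0,0]]'
python3 - <<'E'
from h import *
P=campose("wrist"); get_image("wrist")
t,Rm,o=tool();print(t,o["ft_force"])
E
```

```text
clock: 17.65
tool_pos: [0.4649, -0.2105, 0.0483]
tcp_rot: [-0.019, 1.0, 0.0, 0.0]
ft_force: [-0.0, -0.4, -1.3]
opening: 0.019
[ 0.46494949 -0.21053485  0.04840962] [-0.06281602 -0.11936299 -1.3480723 ]
```

```bash
python3 -m crank '[[0.1,0,0,1,0,0,0],[0.1,0,0,0,0,0,0]]'; python3 -m crank '[[0.1,0,0,1,0,0,0],[0.1,0,0,0,0,0,0]]'
```

```text
clock: 17.95
tool_pos: [0.4649, -0.2105, 0.0473]
tcp_rot: [-0.019, 1.0, 0.0, 0.0]
ft_force: [-0.3, -0.1, 0.1]
opening: 0.0193
clock: 18.2
tool_pos: [0.4649, -0.2105, 0.0472]
tcp_rot: [-0.019, 1.0, -0.0, 0.0]
ft_force: [-3.3, 2.4, 8.0]
opening: 0.0187
```

```bash
python3 -m crank '[[0.1,0,0,-1,0,0,0],[0.6,0,0,0,0,0,0],[0.6,0,0,0,0,0,0],[0.6,0,0,0,0,0,0],[0.6,0,0,-40,0,0,0],[0.6,0,0,-60,0,0,0],[0.3,40,0,-20,0,0,0],[0.3,0,0,0,0,0,0]]'
python3 - <<'E'
from h import *
P=campose("wrist"); im=get_image("wrist"); cv2.imwrite("pics/w8.png",im[:,100:460,::-1])
t,Rm,o=tool();print(t,Rm.round(3),o["ft_force"])
for q in("gauge_blade","gauge_jaw","stop"):print(q,rec(q,"wrist",P))
E
```

```text
clock: 19.2
tool_pos: [0.4247, -0.2129, 0.1697]
tcp_rot: [-0.019, 1.0, -0.001, 0.001]
ft_force: [1.2, 0.3, -0.5]
opening: 0.0256
[ 0.42499653 -0.21257942  0.16822212] [[-0.999 -0.038  0.002]
 [-0.038  0.999 -0.001]
 [-0.002 -0.001 -1.   ]] [-0.19757875  0.58027199  0.33396437]
gauge_blade [(0.93, array([ 0.5324, -0.2087,  0.0456]))]
gauge_jaw [(0.66, array([ 0.5342, -0.2066,  0.0479])), (0.21, array([ 0.493 , -0.2126,  0.0119]))]
stop [(0.85, array([ 0.4677, -0.213 ,  0.0598]))]
```

View pics/w8.png

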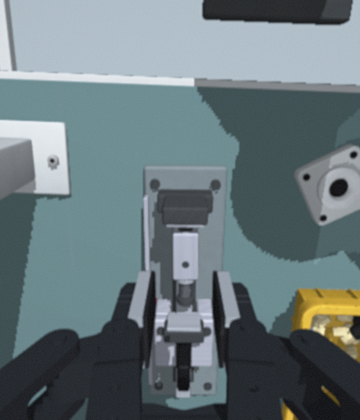

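```bash
python3 - <<'E'
from h import *
P=campose("wrist")
im=cv2.imread("pics/w8.png"); g=cv2.cvtColor(im,cv2.COLOR_BGR2GRAY)
print("col",[(v,int(g[v,181:188].mean())) for v in range(225,415,3)])
print("row375",[int(x) for x in g[378,165:205]])
for x in(.515,.52,.525,.53,.535,.54): print(x,"jawtop",proj("wrist",[x,-.2078,.066],P).round(1),"jawfoot",proj("wrist",[x,-.2078,.042],P).round(1),"bladerear",proj("wrist",[x+.048,-.2066,.084],P).round(1),"bladefronttop",proj("wrist",[x+.022,-.2066,.084],P).round(1),"bladefrontfoot",proj("wrist",[x+.022,-.2066,.056],P).round(1))
print("stop",proj("wrist",[.445,-.211,.06],P),proj("wrist",[.485,-.21,.06],P))
E
```

```text
col [(225, 139), (228, 58), (231, 84), (234, 208), (237, 185), (240, 184), (243, 183), (246, 182), (249, 182), (252, 182), (255, 182), (258, 181), (261, 152), (264, 85), (267, 132), (270, 181), (273, 180), (276, 180), (279, 160), (282, 166), (285, 81), (288, 91), (291, 89), (294, 91), (297, 84), (300, 74), (303, 72), (306, 87), (309, 109), (312, 161), (315, 167), (318, 169), (321, 171), (324, 167), (327, 174), (330, 165), (333, 75), (336, 69), (339, 70), (342, 50), (345, 24), (348, 27), (351, 27), (354, 29), (357, 28), (360, 28), (363, 28), (366, 44), (369, 34), (372, 29), (375, 27), (378, 21), (381, 20), (384, 19), (387, 17), (390, 71), (393, 172), (396, 170), (399, 126), (402, 126), (405, 127), (408, 120), (411, 42), (414, 38)]
row375 [85, 85, 87, 85, 86, 85, 84, 71, 51, 43, 54, 63, 44, 24, 17, 17, 22, 19, 19, 19, 21, 22, 28, 28, 50, 70, 74, 74, 93, 124, 137, 138, 139, 139, 139, 138, 136, 137, 140, 137]
0.515 jawtop [284.1 321.9] jawfoot [284. 305.] bladerear [283.3 386.6] bladefronttop [284.6 360.2] bladefrontfoot [284.4 336.7]
0.52 jawtop [283.8 327.2] jawfoot [283.8 309.9] bladerear [283.  391.5] bladefronttop [284.3 365.4] bladefrontfoot [284.2 341.6]
0.525 jawtop [283.6 332.4] jawfoot [283.5 314.8] bladerear [282.8 396.4] bladefronttop [284.1 370.6] bladefrontfoot [284.  346.4]
0.53 jawtop [283.4 337.5] jawfoot [283.3 319.7] bladerear [282.6 401.2] bladefronttop [283.8 375.7] bladefrontfoot [283.7 351.2]
0.535 jawtop [283.1 342.6] jawfoot [283.1 324.4] bladerear [282.3 405.9] bladefronttop [283.6 380.7] bladefrontfoot [283.5 355.9]
0.54 jawtop [282.9 347.6] jawfoot [282.9 329.2] bladerear [282.1 410.6] bladefronttop [283.3 385.6] bladefrontfoot [283.3 360.6]
stop [283.4909498  238.29584103] [282.77732664 285.06379125]
```

```bash
python3 -m crank '[[0,-43,0,0,0,0,0],[0,-43,0,0,0,0,0],[0,-43,0,0,0,0,0],[0,-44,0,0,0,0,0],[0,0,0,0,0,0,0],[0,0,0,0,0,0,0],[0,0,0,0,0,0,0]]'
python3 -m crank '[[0,0,0,40,0,0,0],[0,0,0,40,0,0,0],[0,0,0,18,0,0,0],[0,0,0,6,0,0,0],[0,0,0,0,0,0,0],[0,0,0,0,0,0,0]]'
```

```text
clock: 20.27
tool_pos: [0.5971, -0.2053, 0.1674]
tcp_rot: [-0.019, 1.0, 0.0, -0.0]
ft_force: [0.4, 0.1, -0.5]
opening: 0.0001
clock: 21.02
tool_pos: [0.5987, -0.2059, 0.065]
tcp_rot: [-0.019, 1.0, -0.001, 0.001]
ft_force: [0.3, 0.2, -0.1]
opening: 0.0003
```

```bash
python3 -m crank '[[0,3,0,0,0,0,0],[0,3,0,0,0,0,0],[0,3,0,0,0,0,0],[0,3,0,0,0,0,0],[0,2,0,0,0,0,0],[0,2,0,0,0,0,0],[0,2,0,0,0,0,0],[0,2,0,0,0,0,0]]'
python3 -m crank '[[0,2,0,0,0,0,0],[0,2,0,0,0,0,0],[0,2,0,0,0,0,0],[0,2,0,0,0,0,0]]'
```

```text
clock: 22.02
tool_pos: [0.5778, -0.2061, 0.0633]
tcp_rot: [-0.019, 1.0, 0.0, 0.0]
ft_force: [1.8, 0.2, -0.9]
opening: 0.0004
clock: 22.52
tool_pos: [0.5697, -0.2063, 0.0633]
tcp_rot: [-0.019, 1.0, 0.0, 0.0]
ft_force: [1.9, 1.7, -0.2]
opening: -0.0003
```

```bash
python3 - <<'E'
from h import *
P=campose("top"); get_image("top")
o=get_obs();print(o["tool_pos"],o["ft_force"])
for q in("gauge_jaw","stop"):print(q,rec(q,"top",P))
E
```

```text
[ 0.56947361 -0.20632764  0.06330367] [ 0.69453756  0.63279879 -1.20132555]
gauge_jaw []
stop []
```

```bash
python3 -m crank '[[0,1,0,0,0,0,0],[0,1,0,0,0,0,0],[0,1,0,0,0,0,0],[0,1,0,0,0,0,0],[0,0,0,0,0,0,0]]'
```

```text
clock: 23.3
tool_pos: [0.5657, -0.2066, 0.0633]
tcp_rot: [-0.019, 1.0, -0.0, -0.0]
ft_force: [2.1, -0.1, -0.3]
opening: 0.0001
```

```bash
python3 -m crank '[[0,1,0,0,0,0,0],[0,1,0,0,0,0,0],[0,0,0,0,0,0,0]]'
```

```text
clock: 23.68
tool_pos: [0.5636, -0.2067, 0.0633]
tcp_rot: [-0.019, 1.0, -0.0, -0.0]
ft_force: [2.1, -0.8, -1.1]
opening: -0.0001
```

```bash
python3 -m crank '[[0,1,0,0,0,0,0],[0,1,0,0,0,0,0],[0,0,0,0,0,0,0]]'
```

```text
clock: 24.05
tool_pos: [0.5617, -0.2067, 0.0633]
tcp_rot: [-0.019, 1.0, -0.0, -0.0]
ft_force: [2.0, -1.0, -0.1]
opening: -0.0001
```

```bash
python3 -m crank '[[0,1,0,0,0,0,0],[0,1,0,0,0,0,0],[0,0,0,0,0,0,0]]'
```

```text
clock: 24.42
tool_pos: [0.5612, -0.2067, 0.0634]
tcp_rot: [-0.02, 1.0, 0.0, 0.002]
ft_force: [10.6, -0.2, -3.8]
opening: 0.0001
```

```bash
python3 - <<'E'
from h import *
P=campose("wrist")
im=get_image("wrist"); cv2.imwrite("pics/x1.png",im[:,:,::-1])
for q in("gauge_jaw","stop"):print(q,rec(q,"wrist",P))
E
```

```text
gauge_jaw [(0.63, array([ 0.5228, -0.2098,  0.051 ]))]
stop [(0.74, array([ 0.4665, -0.2112,  0.0608]))]
```

```bash
python3 -m crank '[[0,0,0,0,0,0,0],[0,0,0,0,0,0,0]]'; python3 - <<'E'
from h import *
P=campose("wrist"); o=get_obs(); print(o["tool_pos"],o["ft_force"])
g=cv2.cvtColor(cv2.imread("pics/x1.png"),cv2.COLOR_BGR2GRAY)
print([(v,int(g[v,281:288].mean())) for v in range(0,240,3)])
for x in(.430,.434,.438,.442,.478,.482,.495,.50,.505): print(x,[proj("wrist",[x,-.2105,z],P).round(0)[1] for z in(.04,.05,.06,.066)])
# jaw position in top view
im=get_image("top");P=campose("top");g2=cv2.cvtColor(im,cv2.COLOR_RGB2GRAY)
for x in(.43,.434,.44,.48,.49,.5,.505,.51): print(x,proj("top",[x,-.211,.066],P).round(1))
print([(v,int(g2[v,380:386].mean())) for v in range(205,266)])
E
```

```text
clock: 24.82
tool_pos: [0.5612, -0.2067, 0.0634]
tcp_rot: [-0.02, 1.0, 0.0, 0.002]
ft_force: [10.6, -0.9, -4.8]
opening: 0.0001
[ 0.5612274  -0.20673808  0.06341   ] [10.61491107 -0.93810759 -4.75674796]
[(0, 195), (3, 195), (6, 195), (9, 196), (12, 194), (15, 193), (18, 194), (21, 194), (24, 193), (27, 193), (30, 193), (33, 192), (36, 192), (39, 174), (42, 73), (45, 72), (48, 73), (51, 72), (54, 70), (57, 152), (60, 190), (63, 189), (66, 188), (69, 189), (72, 188), (75, 188), (78, 187), (81, 187), (84, 182), (87, 110), (90, 178), (93, 181), (96, 174), (99, 167), (102, 84), (105, 122), (108, 84), (111, 140), (114, 117), (117, 104), (120, 142), (123, 81), (126, 139), (129, 106), (132, 104), (135, 141), (138, 87), (141, 84), (144, 75), (147, 73), (150, 73), (153, 70), (156, 125), (159, 177), (162, 185), (165, 134), (168, 76), (171, 72), (174, 72), (177, 70), (180, 69), (183, 71), (186, 70), (189, 68), (192, 55), (195, 20), (198, 19), (201, 21), (204, 21), (207, 23), (210, 28), (213, 29), (216, 30), (219, 29), (222, 29), (225, 29), (228, 33), (231, 40), (234, 32), (237, 29)]
0.43 [np.fl
[... 850 characters left out ...]
.6 226.7]
0.51 [383.5 224.7]
[(205, 15), (206, 16), (207, 20), (208, 21), (209, 12), (210, 13), (211, 15), (212, 17), (213, 18), (214, 18), (215, 18), (216, 19), (217, 20), (218, 20), (219, 21), (220, 21), (221, 22), (222, 22), (223, 23), (224, 24), (225, 24), (226, 25), (227, 26), (228, 26), (229, 27), (230, 28), (231, 29), (232, 28), (233, 30), (234, 30), (235, 30), (236, 31), (237, 31), (238, 31), (239, 32), (240, 33), (241, 33), (242, 33), (243, 33), (244, 34), (245, 34), (246, 34), (247, 35), (248, 36), (249, 36), (250, 37), (251, 37), (252, 38), (253, 38), (254, 39), (255, 39), (256, 40), (257, 40), (258, 40), (259, 41), (260, 41), (261, 42), (262, 42), (263, 42), (264, 43), (265, 43)]
```

```bash
python3 -m crank '[[0,-2,0,0,0,0,0],[0,-13,0,0,0,0,0],[0,0,0,-50,0,0,0],[0,0,0,-60,0,0,0],[0.5,39,0,0,0,0,0],[0.5,39,0,0,0,0,0],[0.5,39,0,0,0,0,0],[0.5,0,0,0,0,0,0]]'
python3 - <<'E'
from h import *
P=campose("wrist"); im=get_image("wrist"); t,Rm,o=tool();print(t,Rm.round(3),o["opening"])
for q in("gauge_jaw","gauge_blade","stop"):print(q,rec(q,"wrist",P))
m=out("stop","wrist")
if m is not None: 
    b=cv2.boundingRect(cv2.findNonZero(m)); print(b,cv2.minAreaRect(cv2.findNonZero(m)))
g=cv2.cvtColor(im,cv2.COLOR_RGB2GRAY); print([(v,int(g[v,281:288].mean())) for v in range(110,300,3)])
for x in(.434,.436,.438,.474,.478,.5,.505): print(x,[proj("wrist",[x,-.2105,z],P).round(0)[1] for z in(.05,.06,.066)])
print(proj("wrist",[.456,-.211,.06],P), [int(x) for x in g[205,255:315]])
E
```

```text
clock: 25.88
tool_pos: [0.4558, -0.2105, 0.1732]
tcp_rot: [-0.019, 1.0, 0.0, -0.001]
ft_force: [-0.3, -0.3, 0.2]
opening: 0.0428
[ 0.45700639 -0.21072349  0.17337194] [[-0.999 -0.038 -0.   ]
 [-0.038  0.999  0.   ]
 [ 0.     0.    -1.   ]] 0.04238894490059285
gauge_jaw [(0.76, array([ 0.5182, -0.2063,  0.0488]))]
gauge_blade [(0.92, array([ 0.5215, -0.2078,  0.0464]))]
stop [(0.77, array([ 0.462 , -0.2136,  0.0621]))]
(270, 185, 28, 78) ((282.92041015625, 223.5242156982422), (26.596054077148438, 77.07856750488281), 1.5074357986450195)
[(110, 135), (113, 136), (116, 135), (119, 136), (122, 135), (125, 136), (128, 136), (131, 158), (134, 141), (137, 141), (140, 141), (143, 142), (146, 141), (149, 140), (152, 128), (155, 70), (158, 71), (161, 70), (164, 72), (167, 80), (170, 75), (173, 75), (176, 73), (179, 72), (182, 79), (185, 154), (188, 120), (191, 180), (194, 189), (197, 189), (200, 188), (203, 187), (206, 187), (209, 186), (212, 187), (215, 117), (218, 81), (221, 154), (224, 186), (227, 185), (230, 184), (233, 167), (236, 178), (239, 139), (242, 99), (245, 103), (248, 101), (251, 
[... 243 characters left out ...]
4.0)]
0.436 [np.float64(181.0), np.float64(185.0), np.float64(187.0)]
0.438 [np.float64(184.0), np.float64(187.0), np.float64(189.0)]
0.474 [np.float64(228.0), np.float64(233.0), np.float64(236.0)]
0.478 [np.float64(233.0), np.float64(238.0), np.float64(241.0)]
0.5 [np.float64(258.0), np.float64(263.0), np.float64(267.0)]
0.505 [np.float64(263.0), np.float64(269.0), np.float64(272.0)]
[282.92901066 210.50205252] [83, 82, 84, 81, 84, 83, 86, 85, 83, 85, 83, 84, 88, 82, 78, 96, 149, 181, 188, 187, 186, 187, 184, 186, 184, 185, 186, 188, 188, 188, 189, 189, 189, 189, 187, 186, 183, 183, 186, 187, 186, 174, 146, 135, 139, 141, 139, 139, 141, 139, 142, 139, 138, 140, 140, 139, 139, 139, 140, 141]
```

```bash
python3 -m crank '[[0.5,-2,0,50,0,0,0],[0.5,0,0,50,0,0,0],[0.5,0,0,18,0,0,0],[0.5,0,0,6,0,0,0],[0.5,0,0,0,0,0,0],[0.1,0,0,0,0,0,0],[0.1,0,0,0,0,0,0],[0.1,0,0,0,0,0,0]]' 40
python3 -m crank '[[0.1,0,0,0,0,0,0],[0.1,0,0,0,0,0,0]]'
```

```text
clock: 27.12
tool_pos: [0.4608, -0.2113, 0.0511]
tcp_rot: [-0.019, 1.0, -0.001, 0.001]
ft_force: [-0.0, 0.8, 6.5]
opening: 0.0185
clock: 27.38
tool_pos: [0.4609, -0.2113, 0.0511]
tcp_rot: [-0.019, 1.0, -0.001, 0.001]
ft_force: [0.1, 0.9, 6.3]
opening: 0.019
```

```bash
python3 -m crank '[[0.1,0,0,-10,0,0,0],[0.1,0,0,-30,0,0,0],[0.1,0,0,-60,0,0,0],[0.1,0,0,-60,0,0,0],[0.1,0,0,0,0,0,0]]'
python3 - <<'E'
from h import *
P=campose("top"); im=cv2.imread("pics/top0.png")
hsv=cv2.cvtColor(im,cv2.COLOR_BGR2HSV)
for n,lo,hi in(("red",(0,150,60),(8,255,255)),("green",(50,120,40),(85,255,255))):
    m=cv2.inRange(hsv,lo,hi); m[:175]=0;m[:,:150]=0;m[:,280:]=0; m[210:]=0
    pts=cv2.findNonZero(m); x,y,w,h=cv2.boundingRect(pts); print(n,x,y,w,h)
    for u,v in((x,y+h),(x+w,y+h)): print(ray("top",u,v,.05,P).round(4),ray("top",u,v,0,P).round(4))
for u,v in((129,182),(268,179),(128,108),(267,98)): print("board",ray("top",u,v,.28,P).round(4))
S=campose("scene"); s=cv2.imread("pics/scene0.png"); hs=cv2.cvtColor(s,cv2.COLOR_BGR2HSV)
for n,lo,hi in(("red",(0,150,40),(8,255,255)),("green",(45,120,30),(85,255,255))):
    m=cv2.inRange(hs,lo,hi); m[:220]=0; m[:,:170]=0;m[:,270:]=0
    x,y,w,h=cv2.boundingRect(cv2.findNonZero(m)); print("scene",n,x,y,w,h)
    print([ray("scene",u,v,.05,S).round(3) for u,v in((x,y),(x+w,y),(x,y+h),(x+w,y+h))])
get_image("top"); print([ (q,rec(q,"top",P)) for q in("bin_red","gauge_jaw")])
t,Rm,o=tool(); print(t,o["opening"],o["joint_pos"].round(2))
E
```

```text
clock: 28.0
tool_pos: [0.4618, -0.2123, 0.2152]
tcp_rot: [-0.019, 1.0, -0.003, 0.003]
ft_force: [0.2, 0.5, -2.2]
opening: 0.0187
red 215 178 44 21
[0.5715 0.225  0.05  ] [0.5777 0.2322 0.    ]
[0.5733 0.1101 0.05  ] [0.5796 0.1124 0.    ]
green 169 179 45 23
[0.5617 0.345  0.05  ] [0.5675 0.3572 0.    ]
[0.5636 0.2274 0.05  ] [0.5694 0.2347 0.    ]
board [0.5764 0.3747 0.28  ]
board [0.5874 0.0813 0.28  ]
board [0.7371 0.3849 0.28  ]
board [0.7638 0.0866 0.28  ]
scene red 184 229 76 34
[array([0.742, 0.124, 0.05 ]), array([0.578, 0.117, 0.05 ]), array([0.721, 0.244, 0.05 ]), array([0.572, 0.238, 0.05 ])]
scene green 176 263 86 58
[array([0.737, 0.244, 0.05 ]), array([0.568, 0.238, 0.05 ]), array([0.706, 0.407, 0.05 ]), array([0.559, 0.402, 0.05 ])]
[('bin_red', [(0.75, array([0.6734, 0.2345, 0.2813])), (0.55, array([0.6043, 0.1683, 0.0051]))]), ('gauge_jaw', [(0.9, array([ 0.5299, -0.2051,  0.0517]))])]
[ 0.45955126 -0.21046656  0.20847775] 0.018747181802927025 [-0.69 -0.19 -0.23  1.53  0.   -0.73]
```

```bash
python3 -m crank '[[0.1,-8,53,5,0,0,0],[0.1,-8,53,5,0,0,0],[0.1,-8,53,5,0,0,0],[0.1,-8,54,5,0,0,0],[0.1,-8,53,6,0,0,0],[0.1,-7,54,6,0,0,0],[0.1,-7,53,6,0,0,0],[0.1,0,0,0,0,0,0]]' && python3 -m crank '[[0.1,0,0,0,0,-9,0],[0.1,0,0,0,0,-9,0],[0.1,0,0,0,0,-9,0],[0.1,0,0,0,0,-9,0],[0.1,0,0,0,0,-9,0],[0.1,0,0,0,0,0,0]]'
python3 - <<'E'
from h import *
t,Rm,o=tool(); print(t,Rm.round(3),o["joint_pos"].round(2),o["opening"]); print(Rm.T@(np.array([.625,.170,.11])-t)*1000)
P=campose("wrist"); im=get_image("wrist"); cv2.imwrite("pics/w9.png",im[:,:,::-1]); print([(q,rec(q,"wrist",P)) for q in("bin_red","bin_green","stop")])
h=cv2.cvtColor(im,cv2.COLOR_RGB2HSV); m=cv2.inRange(h,(0,150,40),(8,255,255)); print(cv2.boundingRect(cv2.findNonZero(m)), [proj("wrist",[.572,y,.05],P).round() for y in(.11,.226)])
E
```

```text
clock: 29.15
tool_pos: [0.4974, 0.1672, 0.1686]
tcp_rot: [-0.022, 1.0, 0.0, -0.002]
ft_force: [1.2, -0.9, -0.9]
opening: 0.0187
clock: 29.9
tool_pos: [0.5492, 0.1916, 0.1673]
tcp_rot: [-0.015, 0.944, -0.005, 0.33]
ft_force: [-1.4, 0.6, -0.9]
opening: 0.019
[0.54915206 0.19161665 0.16729602] [[-0.782 -0.026  0.622]
 [-0.032  0.999  0.001]
 [-0.622 -0.019 -0.783]] [ 0.16 -0.84 -0.94  0.81 -0.1   0.1 ] 0.018994751519108687
[-22.98742813 -22.46565497  92.03203919]
[('bin_red', [(0.77, array([0.641 , 0.1683, 0.0209]))]), ('bin_green', [(0.82, array([0.6317, 0.2996, 0.0295]))]), ('stop', [(0.64, array([0.5401, 0.1895, 0.1726])), (0.43, array([0.7307, 0.3107, 0.0668]))])]
(172, 97, 160, 145) [array([166., 134.]), array([336., 139.])]
```

```bash
python3 -m crank '[[0.1,-12,-11,23,0,0,0],[0.1,-11,-11,23,0,0,0],[0.1,0,0,0,0,0,0]]'
python3 - <<'E'
from h import *
t,Rm,o=tool(); print(t,Rm.round(3),o["joint_pos"].round(2),o["ft_force"]); print(Rm.T@(np.array([.625,.170,.10])-t)*1000)
E
```

```text
clock: 30.48
tool_pos: [0.5985, 0.1688, 0.1504]
tcp_rot: [-0.014, 0.944, -0.005, 0.331]
ft_force: [0.3, 0.2, -1.8]
opening: 0.0189
[0.59850638 0.16882589 0.1504052 ] [[-0.781 -0.023  0.625]
 [-0.029  1.     0.   ]
 [-0.624 -0.018 -0.781]] [ 0.09 -0.68 -0.88  0.7  -0.06  0.04] [ 0.29676459  0.18486429 -1.82887117]
[10.75062168  1.48571161 55.91235396]
```

```bash
python3 -m crank '[[0.1,4,0,20,0,-3,0],[0.1,4,0,20,0,-3,0],[0.1,3,0,16,0,0,0],[0.1,0,0,0,0,0,0]]'
python3 - <<'E'
from h import *
t,Rm,o=tool(); print(t,Rm.round(3),o["ft_force"]); print(Rm.T@(np.array([.63,.170,.078])-t)*1000)
E
```

```text
clock: 30.98
tool_pos: [0.6263, 0.1701, 0.101]
tcp_rot: [-0.015, 0.925, -0.004, 0.38]
ft_force: [-0.2, -0.2, -1.1]
opening: 0.0186
[0.62625525 0.1701054  0.10099711] [[-0.711 -0.025  0.703]
 [-0.03   1.     0.005]
 [-0.702 -0.018 -0.712]] [-0.18203581 -0.15335564 -1.07656179]
[13.491709    0.21638021 18.99547755]
```

```bash
python3 -m crank '[[0.1,14,0,20,0,0,0],[0.1,0,0,0,0,0,0],[0.4,0,0,0,0,0,0],[0.4,0,0,0,0,0,0],[0.4,0,0,0,0,0,0],[0.4,-15,0,-20,0,0,0],[0.4,0,0,-40,0,0,0],[0.4,0,0,0,0,0,0]]'
python3 - <<'E'
from h import *
t,Rm,o=tool(); print(t,Rm.round(3),o["ft_force"],o["opening"])
P=campose("wrist"); im=get_image("wrist"); cv2.imwrite("pics/w10.png",im[:,:,::-1]); print(rec("stop","wrist",P),rec("bin_red","wrist",P))
E
```

```text
clock: 31.98
tool_pos: [0.6007, 0.1707, 0.1364]
tcp_rot: [-0.015, 0.923, -0.003, 0.384]
ft_force: [0.5, 0.3, 1.1]
opening: 0.0342
[0.60072452 0.17070526 0.136382  ] [[-0.704 -0.026  0.71 ]
 [-0.03   1.     0.006]
 [-0.709 -0.017 -0.705]] [0.47880025 0.31290463 1.05710621] 0.03424747782331951
[(0.86, array([0.6403, 0.1636, 0.0274])), (0.69, array([0.6337, 0.2889, 0.0321]))] [(0.84, array([0.6181, 0.1686, 0.0237]))]
```

```bash
python3 -m crank '[[0.4,0,0,-40,0,0,0],[0.4,0,0,-20,0,0,0],[0.4,0,0,0,0,0,0],[0.4,0,0,0,0,0,0]]'
python3 - <<'E'
from h import *
t,Rm,o=tool(); print(t,o["ft_force"])
for c in("wrist","scene","top"):
    P=campose(c); im=get_image(c); cv2.imwrite(f"pics/end_{c}.png",im[:,:,::-1])
    print(c,[(q,rec(q,c,P)) for q in("stop","elbow_fitting","straight_fitting","gauge_jaw")])
P=campose("top"); g=cv2.cvtColor(cv2.imread("pics/end_top.png"),cv2.COLOR_BGR2GRAY); g0=cv2.cvtColor(cv2.imread("pics/top0.png"),cv2.COLOR_BGR2GRAY)
print([(v,int(g[v,378:386].mean()),int(g0[v,378:386].mean())) for v in range(196,262,1)]); print([(x,proj("top",[x,-.208,.066],P)[1].round(1)) for x in(.434,.49,.504,.523)])
E
```

```text
clock: 32.62
tool_pos: [0.5819, 0.1822, 0.169]
tcp_rot: [-0.013, 0.929, -0.008, 0.37]
ft_force: [-0.4, -0.2, -0.9]
opening: 0.0339
[0.58191493 0.18215515 0.16904371] [-0.42501129 -0.17421053 -0.85510955]
wrist [('stop', [(0.97, array([0.6388, 0.1662, 0.0259]))]), ('elbow_fitting', []), ('straight_fitting', []), ('gauge_jaw', [])]
scene [('stop', [(0.51, array([0.6517, 0.174 , 0.021 ])), (0.36, array([0.6438, 0.2784, 0.025 ]))]), ('elbow_fitting', [(0.57, array([0.5321, 0.3603, 0.0136]))]), ('straight_fitting', [(0.27, array([ 0.4627, -0.193 ,  0.0165]))]), ('gauge_jaw', [])]
top [('stop', []), ('elbow_fitting', [(0.38, array([ 0.5571, -0.0358,  0.0156]))]), ('straight_fitting', [(0.52, array([ 0.5796, -0.0702,  0.0152]))]), ('gauge_jaw', [(0.88, array([ 0.5265, -0.2036,  0.0493])), (0.41, array([0.3782, 0.1553, 0.0101]))])]
[(196, 77, 48), (197, 77, 48), (198, 76, 45), (199, 71, 28), (200, 69, 18), (201, 65, 17), (202, 66, 18), (203, 59, 20), (204, 54, 19), (205, 54, 20), (206, 53, 18), (207, 46, 14), (208, 36, 16), (209, 25, 23), (210, 25, 23), (211, 25, 26), (212, 23, 34), (213, 24, 30), (214, 23, 31), (215, 22, 31), (216, 17, 39), (217, 19, 69), (218, 23, 92), (219, 26, 88), (220, 31, 88), (221, 42, 87), (222, 35, 86), (223, 34, 88), (224, 35, 86), (225, 45, 86), (226, 74, 86), (227, 99, 85), (228, 96, 87), (229, 100, 91), (230, 98, 88), (231, 97, 88), (232, 93, 84), (233, 93, 84), (234, 92, 83), (235, 92, 82), (236, 90, 81), (237, 90, 81), (238, 90, 82), (239, 91, 81), (240, 90, 81), (241, 91, 82), (242, 85, 77), (243, 64, 57), (244, 56, 50), (245, 56, 50), (246, 55, 49), (247, 55, 49), (248, 55, 49), (249, 55, 49), (250, 55, 49), (251, 55, 49), (252, 55, 49), (253, 56, 50), (254, 46, 41), (255, 35, 31), (256, 36, 32), (257, 36, 33), (258, 40, 36), (259, 60, 54), (260, 83, 74), (261, 83, 74)]
[(0.434, np.float64(254.5)), (0.49, np.float64(232.5)), (0.504, np.float64(227.0)), (0.523, np.float64(219.6))]
```

```bash
python3 -c "
from rig import *
print(sign_off())"
```

```text
the job is handed in; nothing more can be done
None
```

The job is handed in at about 33 s of the 72 s allowed. Both fittings are in the yellow bin, and the stop was gauged as over 60 mm and is in the red bin.

- **Fittings:** The last top-camera check puts the elbow at (0.557, -0.036) and the straight fitting at (0.580, -0.070). Both are inside the yellow bin.
- **Gauging:** With the stop lying free on the rail, I slid the jaw shut from behind the thumb blade. The wrist read 10.6 N, of which about 2 N is slide friction, so roughly 8–9 N pressed on the stop for more than 0.4 s.
- **Stop:** It is in the red bin; the wrist camera found it there at (0.639, 0.166, 0.026) with p 0.97. The bin's centre is near (0.64, 0.17).

**Checks that disagreed:**
- **Jaw reading:** I never measured it exactly. Wrist-camera estimates came to 65 to 70 mm. The top camera made it about 72 mm, but its x values read about 4 to 6 mm farther out than the wrist camera's. A clamped stop cannot read above 69 mm, so I take it as 65 to 69 mm. I did not look at the jaw again from close up after taking the stop out.
- **Scene camera:** In the final check it reported the two fittings elsewhere, with p 0.57 and 0.27. I took these as false reports, because the wrist and top cameras both showed the fittings in the yellow bin.
- **Not viewed:** All 12 picture views were used by the time the stop was laid in the gauge. Everything after that I checked by numbers only, and I did not check the bystander parts separately at the end.

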